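# Put the hanging cups away in the pull-out tray

### The arm

A 6-joint arm with a two-finger parallel gripper is mounted at the origin on the work surface. World frame = base frame: x ahead of the robot, y to its left, z up, the work surface at z = 0. Lengths are in m, angles in rad, forces in N, time in s.
With the tool pointing down it reaches from about 0.275 to 0.825 m from the base axis. Payload 5.2 kg.
Tool frame: the origin (TCP) lies on the centre line of the jaws, within the pads' length; the fingertips stand 14 mm ahead of it and the grasp point (between the pads) lies 5 mm behind it; z points along the fingers, y is the line along which they close (so a half turn about z gives the same grasp; the last joint's range is limited). The gripper opens to 93 mm and grips with 3 to 60 N. Pads are 15 mm wide; open, the fingers measure 128 mm over their backs; the gripper's body (75 mm by 188 mm) begins 65 mm behind the grasp point.
Start: joints at [0.947, 0.259, 1.535, -0, 1.348, -0.203], TCP at [0.225, 0.502, 0.233] pointing down, gripper open.
Joint ranges: [-3.14, 3.14], [-0.91, 2.08], [0.19, 2.58], [-1.22, 4.36], [0.22, 2.71], [-3.12, 3.12]. Speed limits (rad/s): [2.57, 2.57, 3.14, 3.14, 3.14, 3.14].

### API

Orientations are given as a unit quaternion [x, y, z, w].
In Python, from workcell import r gives the robot as it stands.
- The arm moves only by the tool jog_arm, never from a script. Its arguments are lists of equal length, an entry for each row: "xyz": the shift along the tool's x, y, z normalised to -1 to 1, where 1 is 200 mm, a list of three; "roll": the turn about the tool's z normalised to -1 to 1, where 1 is 60 degrees. In form: {"xyz": [[x, y, z], ...], "roll": [roll, ...]}. A call has 1 to 12 rows; each row is the pose to reach, as a shift and turn from the pose commanded when the call began, along the tool's axes at that moment; what a row does not reach only later rows make up. A row lasts 1/10 s, in which the tool goes at most 50 mm and 8.59 degrees, less where a joint would pass 70% of its speed; a pose out of reach is approached as far as the arm can. A call with a number of a shift or a turn outside -1 to 1 is refused whole. A call with a gripper value outside its range is refused whole. "jaw" is the opening, from 0 (shut) to 1 (fully open), set as the call begins (left out, the last holds). The fingers move at their own pace and stop on an object; "squeeze" is the grip in N (left out, the last holds). Time passes only in rows, so rows that repeat a pose let the fingers close. It gives the time, the measured TCP pose, the force, the opening and the grip force at its end, in the units of the state.
- r.state(): the state, without advancing time (a new reading comes with each control period).
- r.get_image(name): name is "side" or "top"; returns (picture, depth): 420x560x3 uint8, red, green, blue; 420x560 float32, m along the optical axis (not along the pixel's ray), 0 where there is no reading.
- r.camera_info(name): a dict with "fx", "fy", "cx", "cy" (pixels), "R" (3x3) and "t" (3): a world point X has camera coordinates R X + t. Camera axes: x right, y down, z forward; pixel columns grow to the right and rows downward; lengths in m; the calibration is good to about 2 mm. A picture is of the moment at which its call begins. camera_info takes no time and is no camera call.
- r.job_done(): hands the job in; it is judged then, once.
The state is a dict: "time_s": time; "qpos": joint angles; "qvel": joint speeds; "tau": joint torques, N m; "eef_pos": TCP position; "eef_rot": TCP orientation; "force": force on the tool from outside, world axes, zero at the start; "wrist_torque": the same for the moment, N m; "grip_width": opening from 0.0 (shut) to 1.0 (fully open); "finger_force": force on a finger pad.
Only numpy, scipy, OpenCV 4.12 (cv2) and the standard library are available. Lean on these libraries where they do the work, as an engineer would, in place of code of your own. Each camera call takes 0.05 s, during which the arm holds its last target. There are 200 camera calls.

### The job

Tidy this corner of the kitchen counter: stand every squat tin from the counter upright on the wooden organiser's top shelf, out of the tray's way; pull the tray fully out, take every round cup off the hanging bar and stand them upright in the tray, one to a compartment, and slide the tray fully home under the shelf. Leave the square caddy hanging, and leave the ramekin and the oil bottle where they are.

Things in the scene. Friction and masses are not known exactly. Their poses are not given: they have to be found in the camera images.
- cup0: Round open cup, dark outside, 56 mm across, 68 mm tall, wall 3 mm, 100 to 200 g; 2 to 4 of the four are there (None: absent). Origin: centre of its underside; z up. On its +x side a flat steel hook 22 mm wide: a 4 mm plate level with the rim, out to 42.5 mm from the axis, then a 4 mm lip down to 24 mm below the rim; gap 10.5 mm. Starts hanging on the stand's top bar.
- cup1: Round open cup, dark outside, 56 mm across, 68 mm tall, wall 3 mm, 100 to 200 g; 2 to 4 of the four are there (None: absent). Origin: centre of its underside; z up. On its +x side a flat steel hook 22 mm wide: a 4 mm plate level with the rim, out to 42.5 mm from the axis, then a 4 mm lip down to 24 mm below the rim; gap 10.5 mm. Starts hanging on the stand's top bar.
- cup2: Round open cup, dark outside, 56 mm across, 68 mm tall, wall 3 mm, 100 to 200 g; 2 to 4 of the four are there (None: absent). Origin: centre of its underside; z up. On its +x side a flat steel hook 22 mm wide: a 4 mm plate level with the rim, out to 42.5 mm from the axis, then a 4 mm lip down to 24 mm below the rim; gap 10.5 mm. Starts hanging on the stand's top bar.
- cup3: Round open cup, dark outside, 56 mm across, 68 mm tall, wall 3 mm, 100 to 200 g; 2 to 4 of the four are there (None: absent). Origin: centre of its underside; z up. On its +x side a flat steel hook 22 mm wide: a 4 mm plate level with the rim, out to 42.5 mm from the axis, then a 4 mm lip down to 24 mm below the rim; gap 10.5 mm. Starts hanging on the stand's top bar.
- tin0: Squat round food tin, sealed, aluminium with a dark band, 66 mm across, 46 mm tall, 90 to 230 g; 2 or 3 of the three are there (None: absent). Origin: centre of its underside, z up. It starts standing on the counter just in front of the organiser, where the tray would come out.
- tin1: Squat round food tin, sealed, aluminium with a dark band, 66 mm across, 46 mm tall, 90 to 230 g; 2 or 3 of the three are there (None: absent). Origin: centre of its underside, z up. It starts standing on the counter just in front of the organiser, where the tray would come out.
- tin2: Squat round food tin, sealed, aluminium with a dark band, 66 mm across, 46 mm tall, 90 to 230 g; 2 or 3 of the three are there (None: absent). Origin: centre of its underside, z up. It starts standing on the counter just in front of the organiser, where the tray would come out.
- caddy: Square open utensil caddy, dark, 56 x 56 mm, 100 mm tall, with the same hook as the cups; hangs on the top bar among them and stays there. Origin: centre of its underside.
- organiser: Fixed wooden counter organiser: a shelf board 372 mm wide (y), 170 mm deep (x), 16 mm thick, its top 140 mm above the counter, with low sides round it, on two side panels, a pull-out tray below. Origin: on the counter under the middle of the board's front edge; x points into the organiser, away from the robot, y along its front, z up.
- shelf_top (a point): Centre of the top face of the organiser's shelf board; axes as the organiser. All round the board's edge runs a low side, 8 mm thick and 20 mm tall; the floor inside reaches 77 mm either way in x and 178 mm in y. It is empty.
- tray (a joint): How far the pull-out tray is out, in m: 0 fully home under the shelf, 0.115 fully out at its stop. It runs straight along the organiser's -x, stays where it is left, and takes about 2 N to move.
- tray_handle (a point): Middle of the tray's pull bar: a level steel bar 10 mm thick, 130 mm long along the organiser's y, 46 mm above the counter, 45 mm in front of the tray's wooden front (which is 60 mm tall) and, with the tray home, 76 mm in front of the shelf's edge. Moves with the tray; axes as the organiser.
- cell0 (a point): Centre of the floor of tray compartment 0, in a row along the organiser's y at 85 mm pitch (cell0 at the -y end); moves with the tray; axes as the organiser. 82 mm wide (y), 85 mm long (x), walls 26 mm high, floor 16 mm above the counter. One cup fits, with its hook towards +x over the rear wall. Fully out, 92 mm in front of the shelf's edge; home, 23 mm behind it, 108 mm below the board.
- cell1 (a point): Centre of the floor of tray compartment 1, in a row along the organiser's y at 85 mm pitch (cell0 at the -y end); moves with the tray; axes as the organiser. 82 mm wide (y), 85 mm long (x), walls 26 mm high, floor 16 mm above the counter. One cup fits, with its hook towards +x over the rear wall. Fully out, 92 mm in front of the shelf's edge; home, 23 mm behind it, 108 mm below the board.
- cell2 (a point): Centre of the floor of tray compartment 2, in a row along the organiser's y at 85 mm pitch (cell0 at the -y end); moves with the tray; axes as the organiser. 82 mm wide (y), 85 mm long (x), walls 26 mm high, floor 16 mm above the counter. One cup fits, with its hook towards +x over the rear wall. Fully out, 92 mm in front of the shelf's edge; home, 23 mm behind it, 108 mm below the board.
- cell3 (a point): Centre of the floor of tray compartment 3, in a row along the organiser's y at 85 mm pitch (cell0 at the -y end); moves with the tray; axes as the organiser. 82 mm wide (y), 85 mm long (x), walls 26 mm high, floor 16 mm above the counter. One cup fits, with its hook towards +x over the rear wall. Fully out, 92 mm in front of the shelf's edge; home, 23 mm behind it, 108 mm below the board.
- stand: Fixed steel hanging stand: a top bar and, 47 mm below it, a 13 mm thick bar against which the cups rest; both level, along y, between two posts 430 mm apart. Origin: on the counter under the middle of the top bar; -x is the side where the cups hang, facing the robot.
- top_bar (a point): Middle of the stand's 8 mm thick top bar, on its axis, 205 mm above the counter; y runs along the bar. Cups and caddy hang from it in any order, about 90 mm apart, hooks over the bar: each must rise straight up by 20 mm or more before it can come away towards the stand's -x.
- ramekin: White ramekin, 84 mm across, 48 mm tall, standing on the counter; not part of the job. Origin: centre of its underside.
- oil: Green glass oil bottle, 60 mm across, 210 mm tall, standing on the counter behind; not part of the job. Origin: centre of its underside.
Not all that is in view belongs to the job. Leave any pink look-alike of the tin0 alone.

How it is judged:
On the way, in this order (a step that is already met when the one before it is completed fails the run):
1. the tray is pulled fully out (to within 7 mm of its stop) (value of joint tray above 0.108 m), for 0.2 s.
2. every cup stands in a compartment of the tray (((horizontal distance between cup0 and cell0 below 0.025 m and z of cup0 in the frame of cell0 below 0.005 m) or (horizontal distance between cup0 and cell1 below 0.025 m and z of cup0 in the frame of cell1 below 0.005 m) or (horizontal distance between cup0 and cell2 below 0.025 m and z of cup0 in the frame of cell2 below 0.005 m) or (horizontal distance between cup0 and cell3 below 0.025 m and z of cup0 in the frame of cell3 below 0.005 m)) and angle between each of cup0, cup1, cup2, cup3's own z axis and vertical below 0.12 rad and ((horizontal distance between cup1 and cell0 below 0.025 m and z of cup1 in the frame of cell0 below 0.005 m) or (horizontal distance between cup1 and cell1 below 0.025 m and z of cup1 in the frame of cell1 below 0.005 m) or (horizontal distance between cup1 and cell2 below 0.025 m and z of cup1 in the frame of cell2 below 0.005 m) or (horizontal distance between cup1 and cell3 below 0.025 m and z of cup1 in the frame of cell3 below 0.005 m)) and ((horizontal distance between cup2 and cell0 below 0.025 m and z of cup2 in the frame of cell0 below 0.005 m) or (horizontal distance between cup2 and cell1 below 0.025 m and z of cup2 in the frame of cell1 below 0.005 m) or (horizontal distance between cup2 and cell2 below 0.025 m and z of cup2 in the frame of cell2 below 0.005 m) or (horizontal distance between cup2 and cell3 below 0.025 m and z of cup2 in the frame of cell3 below 0.005 m)) and ((horizontal distance between cup3 and cell0 below 0.025 m and z of cup3 in the frame of cell0 below 0.005 m) or (horizontal distance between cup3 and cell1 below 0.025 m and z of cup3 in the frame of cell1 below 0.005 m) or (horizontal distance between cup3 and cell2 below 0.025 m and z of cup3 in the frame of cell2 below 0.005 m) or (horizontal distance between cup3 and cell3 below 0.025 m and z of cup3 in the frame of cell3 below 0.005 m))), for 0.2 s.
At the end, for the whole second after the job is handed in: The tray is home to within 6 mm; every cup present stands in a compartment, on its floor (within 5 mm), upright within 7 degrees, its axis within 25 mm of the compartment's centre; every tin present stands at rest on the organiser's shelf, upright within 6 degrees; all is released and at rest (all of step 2 and value of joint tray below 0.006 m and z of tin0 in the frame of shelf_top between -0.006 and 0.006 m and x of tin0 in the frame of shelf_top between -0.085 and 0.085 m and y of tin0 in the frame of shelf_top between -0.186 and 0.186 m and angle between each of tin0, tin1, tin2's own z axis and vertical below 0.1 rad and linear speed of each of tin0, tin1, tin2, cup0, cup1, cup2, cup3 below 0.02 m/s and z of tin1 in the frame of shelf_top between -0.006 and 0.006 m and x of tin1 in the frame of shelf_top between -0.085 and 0.085 m and y of tin1 in the frame of shelf_top between -0.186 and 0.186 m and z of tin2 in the frame of shelf_top between -0.006 and 0.006 m and x of tin2 in the frame of shelf_top between -0.085 and 0.085 m and y of tin2 in the frame of shelf_top between -0.186 and 0.186 m); the robot touches nothing.
It fails at once if the square caddy is moved by more than 30 mm (distance of caddy from where it was at the start of the episode above 0.03 m).
It fails at once if the ramekin is moved by more than 30 mm (distance of ramekin from where it was at the start of the episode above 0.03 m).
It fails at once if the oil bottle is moved by more than 30 mm (distance of oil from where it was at the start of the episode above 0.03 m).
Of cup0, cup1, cup2, cup3 only 2 to 4 are there at a start; the rules pass over those that are not, and their reading is None.
Of tin0, tin1, tin2 only 2 to 3 are there at a start; the rules pass over those that are not, and their reading is None.
At some moment in a run one of tin0, tin1, tin2 may be knocked a few centimetres aside while the robot is not near it.
It also fails if it takes over 210 s, if anything falls off the work surface, if the arm or the gripper's body presses on something with over 40 N, if the wrist force passes 120 N, or if a joint passes its speed limit or range.

## Working session

There is one attempt and no reset: what is moved stays moved. The work goes in short steps, Python scripts to look and compute and a tool call to move; the robot and the scene stay as the last step left them, time stands still between calls to the robot, and variables do not carry over. Pictures are saved under pics/ and viewed, at most 14 in all, crops included, and the job is handed in when it is done.

Besides the shell and the picture viewer there is one more tool, called after ">>>" in YAML: its name, and indented under it one key for each argument. jog_arm: Moves the arm, as the interface text tells. Scaled input: -1 to 1 covers 200 mm each way for a shift and 60 degrees each way for a turn. Its arguments: {"type":"object","properties":{"xyz":{"type":"array"},"roll":{"type":"array"},"jaw":{"type":"number"},"squeeze":{"type":"number"}},"required":["xyz","roll"]}

```bash
mkdir -p pics; ls
cat > h.py <<'E'
import numpy as np,cv2
from workcell import r
from scipy.spatial.transform import Rotation as Ro
def grab(n):
    im,d=r.get_image(n); c=r.camera_info(n); v,u=np.indices(d.shape)
    P=np.stack([(u-c['cx'])/c['fx']*d,(v-c['cy'])/c['fy']*d,d],-1)
    W=(P-np.array(c['t']))@np.array(c['R']); W[d==0]=np.nan
    return im,d,W,c
def st():
    s=r.state(); print(round(s['time_s'],2),np.round(s['eef_pos'],4),np.round(Ro.from_quat(s['eef_rot']).as_matrix(),3).tolist(),np.round(s['force'],1),s['grip_width'],s['finger_force'],np.round(s['qpos'],2)); return s
E
python3 - <<'E'
from h import *
st()
for n in('top','side'):
    im,d,W,c=grab(n); cv2.imwrite(f'pics/{n}0.png',im[...,::-1]); np.savez(f'{n}0.npz',im=im,W=W)
    print(n,c)
E
```

```text
pics
0.0 [0.2243 0.5016 0.2318] [[-0.913, 0.408, -0.001], [0.408, 0.913, -0.001], [0.0, -0.002, -1.0]] [ 0.5  0.3 -0. ] 0.9998726459415305 0.0 [ 0.95  0.26  1.54  0.    1.35 -0.2 ]
top {'fx': 529.7447691697208, 'fy': 529.7447691697208, 'cx': 272.4996429270506, 'cy': 221.75545661933813, 'R': array([[-0.03008847, -0.99953539,  0.00486796],
       [-0.97737444,  0.02840057, -0.20960107],
       [ 0.20936543, -0.01106439, -0.97777487]]), 't': array([0.02487646, 0.62007886, 1.26361132])}
side {'fx': 454.4467988314056, 'fy': 454.4467988314056, 'cx': 278.9345194386257, 'cy': 206.5679985852873, 'R': array([[ 0.68879024, -0.72486323, -0.01188746],
       [-0.50401334, -0.46701597, -0.72654431],
       [ 0.52109362,  0.50642806, -0.68701678]]), 't': array([-0.39716592,  0.4398126 ,  0.87669016])}
```

View pics/top0.png

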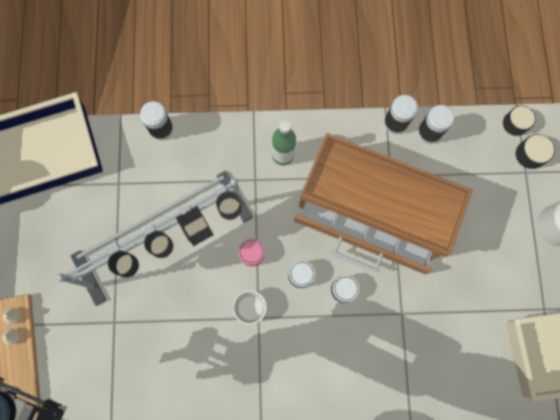

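View pics/side0.png

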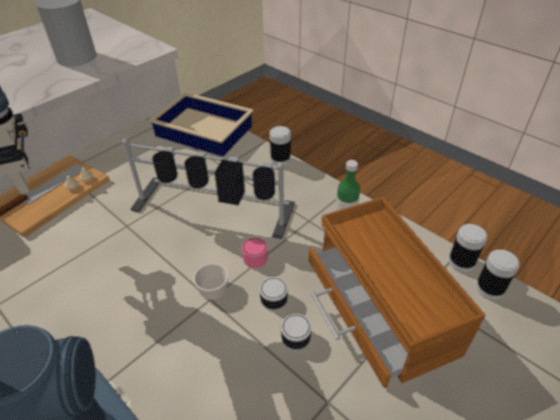

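Top view: the round cups are at (123,263), (158,243) and (229,205), with the square caddy at (195,225). The aluminium tins with a dark band are at (302,273) and (345,289) in front of the organiser. The pink look-alike at (251,252), the white ramekin at (250,306) and the tall white-capped jars aren't part of the job. I'll confirm with a crop and measure.

```bash
cat > m.py <<'E'
from h import *
def comp(W,im,u0,v0,u1,v1,zl,zh,f=None):
    w=W[v0:v1,u0:u1].reshape(-1,3); c=im[v0:v1,u0:u1].reshape(-1,3).astype(int)
    m=(w[:,2]>zl)&(w[:,2]<zh)
    if f is not None: m&=f(c)
    return w[m]
def circ(P):
    (x,y),rad=cv2.minEnclosingCircle(P[:,:2].astype(np.float32)); return np.round([x,y,rad,np.median(P[:,2]),len(P)],4)
E
python3 - <<'E'
from m import *
D=np.load('top0.npz'); im,W=D['im'],D['W']
cv2.imwrite('pics/crop0.png',cv2.resize(im[170:340,50:480],None,fx=1.8,fy=1.8,interpolation=cv2.INTER_CUBIC)[...,::-1])
print('counter z',np.nanmedian(W[340:400,150:300,2]))
for n,(u,v) in dict(tinA=(302,273),tinB=(345,289),pink=(251,252)).items(): print(n,circ(comp(W,im,u-20,v-20,u+20,v+20,.038,.056)))
print('ram',circ(comp(W,im,228,285,272,330,.038,.056)))
for n,(u,v) in dict(c1=(123,263),c2=(158,243),cad=(195,225),c3=(229,205)).items():
    P=comp(W,im,u-17,v-17,u+17,v+17,.195,.225); print(n,circ(P),P[:,2].min(),P[:,2].max())
P=comp(W,im,290,130,480,275,.13,.17)
b=cv2.minAreaRect(P[:,:2].astype(np.float32)); print('org rect',b,cv2.boxPoints(b))
P=comp(W,im,290,130,480,275,.153,.17); print('rim',np.median(P[:,2]));b=cv2.minAreaRect(P[:,:2].astype(np.float32)); print('org rect',b,cv2.boxPoints(b))
P=comp(W,im,325,235,390,275,.038,.055);print('handle',len(P));b=cv2.minAreaRect(P[:,:2].astype(np.float32)); print(b,cv2.boxPoints(b))
P=comp(W,im,60,170,260,300,.19,.23);print(len(P)); 
b=cv2.minAreaRect(comp(W,im,180,210,211,243,.203,.225)[:,:2].astype(np.float32));print('caddy',b)
E
```

```text
counter z 0.001099828404003465
tinA [ 4.923e-01 -6.210e-02  3.340e-02  4.750e-02  5.520e+02]
tinB [ 4.514e-01 -1.696e-01  3.320e-02  4.700e-02  5.560e+02]
pink [5.516e-01 6.290e-02 3.350e-02 4.720e-02 5.390e+02]
ram [4.127e-01 7.000e-02 4.150e-02 4.710e-02 2.440e+02]
c1 [5.147e-01 3.494e-01 3.560e-02 2.118e-01 2.990e+02] 0.1951016198331886 0.21944204483652724
c2 [5.570e-01 2.712e-01 3.580e-02 2.123e-01 2.720e+02] 0.19508683447261826 0.21948294655787062
cad [5.978e-01 1.876e-01 4.160e-02 2.118e-01 2.700e+02] 0.19508660331278185 0.21981321726226666
c3 [6.425e-01 1.120e-01 3.580e-02 2.116e-01 2.480e+02] 0.19505516229272168 0.22039329449863881
org rect ((0.6816912889480591, -0.22509747743606567), (0.4568707048892975, 0.17265771329402924), 65.64898681640625) [[ 0.5088528  -0.39761484]
 [ 0.6661503  -0.46880603]
 [ 0.8545298  -0.05258012]
 [ 0.6972323   0.01861107]]
rim 0.159963802834875
org rect ((0.680677056312561, -0.22733843326568604), (0.45195111632347107, 0.17265771329402924), 65.64898681640625) [[ 0.5088528  -0.39761484]
 [ 0.6661503  -0.46880603]
 [ 0.85250133 -0.05706203]
 [ 0.69520384  0.01412916]]
handle 368
((0.5475963354110718, -0.21337242424488068), (0.14469200372695923, 0.0793338268995285), 65.74054718017578) [[ 0.48170748 -0.26303193]
 [ 0.55403566 -0.29562777]
 [ 0.6134852  -0.16371292]
 [ 0.541157   -0.13111708]]
1833
caddy ((0.5979964733123779, 0.1891731321811676), (0.06577657908201218, 0.05603502690792084), 28.967792510986328)
```

View pics/crop0.png

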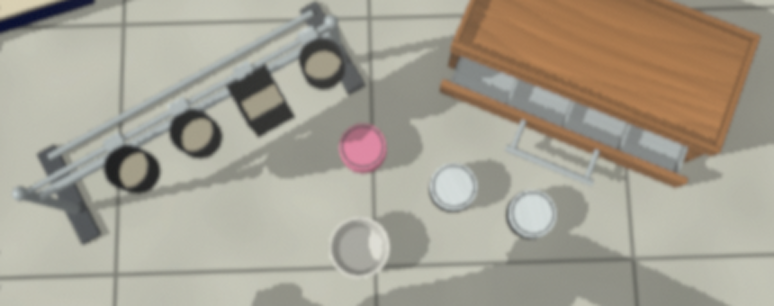

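The crop confirms it: two silver tins with a dark band at about (455,187) and (531,214) in the crop, and the pink one beside them is the look-alike. The caddy is the only square on the bar. Next I'll refine the organiser and cup poses and plan the first move.

```bash
cat >> m.py <<'E'
def plan(wps,cur=None):
    """wps: (x,y,z,yaw of tool y deg); prints normalised shifts from the present pose"""
    s=r.state(); p=np.array(s['eef_pos']); R=Ro.from_quat(s['eef_rot']).as_matrix()
    y0=np.degrees(np.arctan2(R[1,1],R[0,1])); print('t',round(s['time_s'],1),'pos',np.round(p,4),'yaw',round(y0,1))
    for w in wps:
        d=R.T@(np.array(w[:3])-p)/.2; a=-((w[3]-y0+90)%180-90)/60
        print(np.round(w,3),'->',np.round(d,4),'roll',round(a,3))
E
python3 - <<'E'
from m import *
from scipy.optimize import minimize
for n in('top','side'):
    D=np.load(n+'0.npz'); im,W=D['im'],D['W']; w=W.reshape(-1,3)
    # organiser rim
    m=(w[:,2]>.15)&(w[:,2]<.168)&(np.hypot(w[:,0]-.663,w[:,1]+.263)<.215)
    P=w[m,:2]; b=cv2.minAreaRect(P.astype(np.float32)); print(n,'org',b, m.sum())
    ax=np.array([np.cos(np.radians(-24.35)),np.sin(np.radians(-24.35))]); ay=np.array([-ax[1],ax[0]])
    print(' extents x',np.percentile(P@ax,[0.3,99.7]),'y',np.percentile(P@ay,[0.3,99.7]))
    # handle: bar
    H=w[(w[:,2]>.04)&(w[:,2]<.056)]; f=np.array([.5855,-.228]); q=(H[:,:2]-f); k=(q@ax<-.055)&(q@ax>-.1)&(abs(q@ay)<.08)
    print(' bar x,y',np.percentile(q[k]@ax,[2,50,98]),np.percentile(q[k]@ay,[2,98]),'z',np.percentile(H[k,2],[50,98]))
    # stand: bar and cups
    S=w[(w[:,2]>.19)&(w[:,2]<.235)&(np.hypot(w[:,0]-.58,w[:,1]-.23)<.27)]
    print(' top z',np.nanpercentile(S[:,2],[50,95,99.8]))
    for c in [(.5147,.3494),(.557,.2712),(.5978,.1876),(.6425,.112)]:
        Q=w[(w[:,2]>.206)&(w[:,2]<.219)&(np.hypot(w[:,0]-c[0],w[:,1]-c[1])<.045)][:,:2]
        # fit outer circle r=28 to points on the robot side
        f=lambda v:np.mean(np.clip(np.abs(np.hypot(Q[:,0]-v[0],Q[:,1]-v[1])-.0265)/.002,0,2)**1)
        o=min((minimize(f,(c[0]-.0065+dx,c[1]-.0035+dy),method='Nelder-Mead') for dx in(-.006,0,.006) for dy in(-.006,0,.006)),key=lambda o:o.fun); print('  cup',np.round(o.x,4),round(o.fun,2),len(Q))
E
```

```text
top org ((0.6644080281257629, -0.26328492164611816), (0.37303775548934937, 0.17265771329402924), 65.64898681640625) 1884
 extents x [0.62819491 0.79979454] y [-0.15101392  0.22020995]
 bar x,y [-0.07978756 -0.07461182 -0.05734106] [-0.06078909  0.06317341] z [0.05054199 0.05536504]
 top z [0.21093477 0.21842493 0.22491907]
  cup [0.5087 0.344 ] 1.2 287
  cup [0.5508 0.266 ] 1.24 269
  cup [0.6061 0.1932] 1.56 295
  cup [0.6368 0.1069] 1.23 265
side org ((0.6611672043800354, -0.26446884870529175), (0.3748648464679718, 0.17251193523406982), 65.77044677734375) 2443
 extents x [0.6256725  0.79701487] y [-0.15519956  0.21752674]
 bar x,y [-0.08255008 -0.07743918 -0.05691176] [-0.06687147  0.05887747] z [0.05030823 0.05357704]
 top z [0.20566766 0.21402357 0.22231008]
  cup [0.5038 0.3424] 1.16 190
  cup [0.5466 0.2644] 1.13 183
  cup [0.5893 0.1851] 1.51 238
  cup [0.6327 0.1049] 1.19 211
```

```bash
cat >> m.py <<'E'
C=np.array([.6628,-.2639]); A=np.radians(-24.3); ax=np.array([np.cos(A),np.sin(A)]); ay=np.array([-ax[1],ax[0]]); YO=65.7; YS=118.6
def O(x,y): return C-.085*ax+x*ax+y*ay   # organiser frame -> world
E
python3 - <<'E'
from m import *
plan([(.491,-.063,.13,YO),(.491,-.063,.024,YO)])
E
```

```text
t 0.1 pos [0.2244 0.5016 0.2319] yaw 65.9
[ 4.91e-01 -6.30e-02  1.30e-01  6.57e+01] -> [-2.3702 -2.0315  0.5121] roll 0.003
[ 4.91e-01 -6.30e-02  2.40e-02  6.57e+01] -> [-2.3704 -2.0306  1.0421] roll 0.003
```

>>> jog_arm:
  xyz:
    - [-0.17,-0.14,0]
    - [-0.33,-0.29,0]
    - [-0.5,-0.43,0.05]
    - [-0.67,-0.57,0.1]
    - [-0.83,-0.71,0.15]
    - [-1,-0.86,0.2]
    - [-1,-0.86,0.2]
  roll: [0,0,0,0,0,0,0]
  jaw: 1
  squeeze: 20

```text
time_s: 0.8
eef_pos: [0.338, 0.2589, 0.1913]
eef_rot: [0.212, 0.977, -0.002, -0.001]
force: [0.1, 0.5, 0.5]
grip_width: 1.005
finger_force: 0.0
```

>>> jog_arm:
  xyz:
    - [-0.17,-0.14,0]
    - [-0.33,-0.29,0]
    - [-0.5,-0.43,0.05]
    - [-0.67,-0.57,0.1]
    - [-0.83,-0.71,0.15]
    - [-1,-0.86,0.2]
    - [-1,-0.86,0.2]
    - [-1,-0.86,0.2]
  roll: [0,0,0,0,0,0,0,0]

```text
time_s: 1.6
eef_pos: [0.4492, 0.0247, 0.1522]
eef_rot: [0.21, 0.978, 0.0, -0.001]
force: [-0.4, 0.1, -0.2]
grip_width: 1.001
finger_force: 0.0
```

Run:
```python
from m import *
plan([(.491,-.063,.13,YO),(.491,-.063,.024,YO)])
```

```text
t 1.6 pos [0.4492 0.0247 0.1522] yaw 65.8
[ 4.91e-01 -6.30e-02  1.30e-01  6.57e+01] -> [-0.3709 -0.3138  0.1104] roll 0.001
[ 4.91e-01 -6.30e-02  2.40e-02  6.57e+01] -> [-0.3719 -0.3139  0.6404] roll 0.001
```

>>> jog_arm:
  xyz:
    - [-0.19,-0.16,0.05]
    - [-0.37,-0.315,0.1]
    - [-0.37,-0.315,0.1]
    - [-0.37,-0.315,0.28]
    - [-0.37,-0.315,0.46]
    - [-0.37,-0.315,0.64]
    - [-0.37,-0.315,0.64]
    - [-0.37,-0.315,0.64]
  roll: [0,0,0,0,0,0,0,0]

```text
time_s: 2.4
eef_pos: [0.4906, -0.0613, 0.0251]
eef_rot: [0.208, 0.978, 0.0, -0.001]
force: [-0.4, -0.2, 0.2]
grip_width: 1.002
finger_force: 0.0
```

>>> jog_arm:
  xyz:
    - [0,0,0]
    - [0,0,0]
    - [0,0,0]
    - [0,0,0]
    - [0,0,0]
    - [0,0,0]
    - [0,0,-0.2]
    - [0,0,-0.4]
    - [0,0,-0.6]
    - [0,0,-0.8]
    - [0,0,-0.9]
    - [0,0,-0.9]
  roll: [0,0,0,0,0,0,0,0,0,0,0,0]
  jaw: 0.5

```text
time_s: 3.6
eef_pos: [0.4928, -0.0638, 0.2079]
eef_rot: [0.209, 0.978, -0.0, 0.003]
force: [-0.0, -0.3, -0.8]
grip_width: 0.702
finger_force: 20.0
```

Run:
```python
from m import *
st()
p=O(.075,.075); plan([(*p,.21,YO),(*p,.167,YO)])
```

```text
3.6 [ 0.4928 -0.0638  0.2079] [[-0.913, 0.409, 0.006], [0.409, 0.913, -0.002], [-0.007, 0.001, -1.0]] [-0.  -0.3 -0.8] 0.7020273917153937 19.999915659427643 [-0.35  0.18  1.7   0.    1.25 -1.5 ]
t 3.6 pos [ 0.4928 -0.0638  0.2079] yaw 65.9
[ 0.685 -0.191  0.21  65.7  ] -> [-1.136  -0.1906 -0.0029] roll 0.003
[ 0.685 -0.191  0.167 65.7  ] -> [-1.1345 -0.1908  0.2121] roll 0.003
```

>>> jog_arm:
  xyz:
    - [-0.15,-0.03,0]
    - [-0.3,-0.06,0]
    - [-0.45,-0.09,0]
    - [-0.6,-0.12,0]
    - [-0.75,-0.15,0]
    - [-0.9,-0.18,0]
    - [-1,-0.19,0]
    - [-1,-0.19,0]
    - [-1,-0.19,0]
  roll: [0,0,0,0,0,0,0,0,0]

```text
time_s: 4.5
eef_pos: [0.6569, -0.1791, 0.202]
eef_rot: [0.209, 0.978, 0.001, -0.002]
force: [-0.2, -0.4, -2.0]
grip_width: 0.704
finger_force: 20.0
```

Run:
```python
from m import *
p=O(.075,.075); plan([(*p,.21,YO),(*p,.166,YO)])
```

```text
t 4.5 pos [ 0.6569 -0.1791  0.202 ] yaw 65.9
[ 0.685 -0.191  0.21  65.7  ] -> [-1.511e-01  1.000e-04 -4.070e-02] roll 0.003
[ 0.685 -0.191  0.166 65.7  ] -> [-1.521e-01  1.000e-04  1.793e-01] roll 0.003
```

>>> jog_arm:
  xyz:
    - [-0.08,0,0]
    - [-0.15,0,0]
    - [-0.15,0,0]
    - [-0.15,0,0.06]
    - [-0.15,0,0.12]
    - [-0.15,0,0.15]
    - [-0.15,0,0.17]
    - [-0.15,0,0.17]
    - [-0.15,0,0.17]
  roll: [0,0,0,0,0,0,0,0,0]

```text
time_s: 5.4
eef_pos: [0.6855, -0.1917, 0.1709]
eef_rot: [0.209, 0.978, -0.0, 0.0]
force: [0.0, -0.4, -1.5]
grip_width: 0.708
finger_force: 20.0
```

Run:
```python
from m import *
st()
p=O(.075,.075); plan([(*p,.166,YO)])
```

```text
5.4 [ 0.6855 -0.1917  0.1709] [[-0.913, 0.408, 0.0], [0.408, 0.913, -0.0], [-0.0, -0.0, -1.0]] [ 0.  -0.4 -1.5] 0.7077980817533231 19.999887943267822 [-0.43  0.59  1.18 -0.    1.37 -1.58]
t 5.4 pos [ 0.6855 -0.1917  0.1709] yaw 65.9
[ 0.685 -0.191  0.166 65.7  ] -> [ 0.0051 -0.0005  0.0243] roll 0.003
```

Lower 5 mm more, then release and rise.

>>> jog_arm:
  xyz:
    - [0,0,0.012]
    - [0,0,0.024]
    - [0,0,0.026]
    - [0,0,0.026]
  roll: [0,0,0,0]

```text
time_s: 5.8
eef_pos: [0.6856, -0.1918, 0.1657]
eef_rot: [0.209, 0.978, -0.0, 0.0]
force: [0.1, -0.0, 0.2]
grip_width: 0.707
finger_force: 20.0
```

>>> jog_arm:
  xyz:
    - [0,0,0]
    - [0,0,0]
    - [0,0,0]
    - [0,0,0]
    - [0,0,-0.15]
    - [0,0,-0.35]
    - [0.15,0,-0.45]
    - [0.4,0,-0.45]
    - [0.65,0,-0.45]
    - [0.9,0,-0.45]
    - [0.9,0,-0.45]
    - [0.9,0,-0.45]
  roll: [0,0,0,0,0,0,0,0,0,0,0,0]
  jaw: 0.9

```text
time_s: 7.0
eef_pos: [0.5207, -0.1178, 0.2563]
eef_rot: [0.209, 0.978, -0.0, 0.001]
force: [0.5, -0.3, 0.5]
grip_width: 0.897
finger_force: 0.0
```

Run:
```python
from m import *
im,d,W,c=grab('top'); w=W.reshape(-1,3)
for zl,zh in((.036,.056),(.178,.198)):
  for y,x in [(-.1705,.450)] if zl<.1 else [(-.1917,.6855)]:
    P=w[(w[:,2]>zl)&(w[:,2]<zh)&(np.hypot(w[:,0]-x,w[:,1]-y)<.06)]
    if len(P): print(circ(P))
plan([(.450,-.1705,.13,YO),(.45,-.1705,.024,YO)])
cv2.imwrite('pics/t1.png',im[...,::-1])
```

```text
[ 4.515e-01 -1.697e-01  3.350e-02  4.710e-02  5.570e+02]
[ 6.984e-01 -1.948e-01  2.860e-02  1.872e-01  1.550e+02]
t 7.0 pos [ 0.522  -0.1185  0.2564] yaw 65.9
[ 0.45 -0.17  0.13 65.7 ] -> [ 0.2243 -0.3842  0.6316] roll 0.003
[ 4.50e-01 -1.70e-01  2.40e-02  6.57e+01] -> [ 0.2257 -0.3841  1.1616] roll 0.003
```

>>> jog_arm:
  xyz:
    - [0.08,-0.13,0.2]
    - [0.16,-0.26,0.4]
    - [0.225,-0.385,0.6]
    - [0.225,-0.385,0.6]
    - [0.225,-0.385,0.75]
    - [0.225,-0.385,0.9]
    - [0.225,-0.385,1.0]
    - [0.225,-0.385,1.0]
    - [0.225,-0.385,1.0]
  roll: [0,0,0,0,0,0,0,0,0]
  jaw: 1

```text
time_s: 7.95
eef_pos: [0.4506, -0.1711, 0.0561]
eef_rot: [0.209, 0.978, -0.0, 0.001]
force: [-0.0, -0.4, -0.2]
grip_width: 1.005
finger_force: 0.0
```

>>> jog_arm:
  xyz:
    - [0,0,0.08]
    - [0,0,0.16]
    - [0,0,0.16]
    - [0,0,0.16]
    - [0,0,0.16]
  roll: [0,0,0,0,0]

```text
time_s: 8.45
eef_pos: [0.4499, -0.1708, 0.0249]
eef_rot: [0.209, 0.978, -0.0, 0.001]
force: [-0.1, 0.5, -0.1]
grip_width: 1.0
finger_force: 0.0
```

>>> jog_arm:
  xyz:
    - [0,0,0]
    - [0,0,0]
    - [0,0,0]
    - [0,0,0]
    - [0,0,0]
    - [0,0,0]
    - [0,0,-0.2]
    - [0,0,-0.4]
    - [0,0,-0.6]
    - [0,0,-0.8]
    - [0,0,-0.9]
    - [0,0,-0.9]
  roll: [0,0,0,0,0,0,0,0,0,0,0,0]
  jaw: 0.5

```text
time_s: 9.65
eef_pos: [0.4502, -0.171, 0.2063]
eef_rot: [0.209, 0.978, -0.001, 0.003]
force: [0.2, -0.6, -1.0]
grip_width: 0.709
finger_force: 20.0
```

Run:
```python
from m import *
p=O(.075,-.075); plan([(*p,.21,YO),(*p,.166,YO)])
```

```text
t 9.7 pos [ 0.4502 -0.171   0.2063] yaw 65.9
[ 0.623 -0.328  0.21  65.7  ] -> [-1.109  -0.3645 -0.0113] roll 0.003
[ 0.623 -0.328  0.166 65.7  ] -> [-1.1076 -0.3643  0.2087] roll 0.003
```

>>> jog_arm:
  xyz:
    - [-0.15,-0.05,0]
    - [-0.3,-0.1,0]
    - [-0.45,-0.15,-0.02]
    - [-0.6,-0.2,-0.02]
    - [-0.75,-0.25,-0.02]
    - [-0.9,-0.32,-0.02]
    - [-1,-0.365,-0.02]
    - [-1,-0.365,-0.02]
    - [-1,-0.365,-0.02]
  roll: [0,0,0,0,0,0,0,0,0]

```text
time_s: 10.55
eef_pos: [0.6003, -0.3177, 0.2046]
eef_rot: [0.209, 0.978, 0.001, -0.002]
force: [-0.3, 0.3, -1.8]
grip_width: 0.708
finger_force: 20.0
```

Run:
```python
from m import *
p=O(.075,-.075); plan([(*p,.21,YO),(*p,.166,YO)])
```

```text
t 10.6 pos [ 0.6003 -0.3177  0.2046] yaw 65.9
[ 0.623 -0.328  0.21  65.7  ] -> [-0.1238 -0.0016 -0.0277] roll 0.003
[ 0.623 -0.328  0.166 65.7  ] -> [-0.1248 -0.0018  0.1923] roll 0.003
```

>>> jog_arm:
  xyz:
    - [-0.06,0,0]
    - [-0.125,0,0]
    - [-0.125,0,0]
    - [-0.125,0,0.06]
    - [-0.125,0,0.12]
    - [-0.125,0,0.16]
    - [-0.125,0,0.19]
    - [-0.125,0,0.2]
    - [-0.125,0,0.205]
    - [-0.125,0,0.205]
  roll: [0,0,0,0,0,0,0,0,0,0]

```text
time_s: 11.55
eef_pos: [0.6243, -0.3288, 0.1667]
eef_rot: [0.209, 0.978, -0.0, 0.0]
force: [-0.3, 0.1, -0.6]
grip_width: 0.708
finger_force: 20.0
```

Run:
```python
from m import *
st()
```

```text
11.55 [ 0.6243 -0.3288  0.1667] [[-0.913, 0.409, 0.0], [0.409, 0.913, -0.0], [-0.0, -0.0, -1.0]] [-0.3  0.1 -0.6] 0.708178786405948 19.999794960021973 [-0.64  0.58  1.2   0.    1.36 -1.79]
```

>>> jog_arm:
  xyz:
    - [0,0,0]
    - [0,0,0]
    - [0,0,0]
    - [0,0,0]
    - [0,0,-0.15]
    - [0,0,-0.35]
    - [0.15,0,-0.45]
    - [0.4,0.15,-0.45]
    - [0.6,0.3,-0.45]
    - [0.7,0.38,-0.45]
    - [0.7,0.38,-0.45]
    - [0.7,0.38,-0.45]
  roll: [0,0,0,0,0,0,0,0,0,0,0,0]
  jaw: 0.9

```text
time_s: 12.75
eef_pos: [0.5276, -0.2018, 0.2573]
eef_rot: [0.208, 0.978, -0.0, 0.001]
force: [0.4, -0.6, -0.4]
grip_width: 0.902
finger_force: 0.0
```

Run:
```python
from m import *
p=O(-.056,0); plan([(*p,.13,YO),(*p,.038,YO)])
im,d,W,c=grab('side'); cv2.imwrite('pics/s1.png',im[...,::-1])
```

```text
t 12.8 pos [ 0.5276 -0.2018  0.2573] yaw 66.0
[ 0.534 -0.206  0.13  65.7  ] -> [-0.0375 -0.0047  0.6368] roll 0.004
[ 5.34e-01 -2.06e-01  3.80e-02  6.57e+01] -> [-0.0366 -0.0045  1.0968] roll 0.004
```

View pics/s1.png

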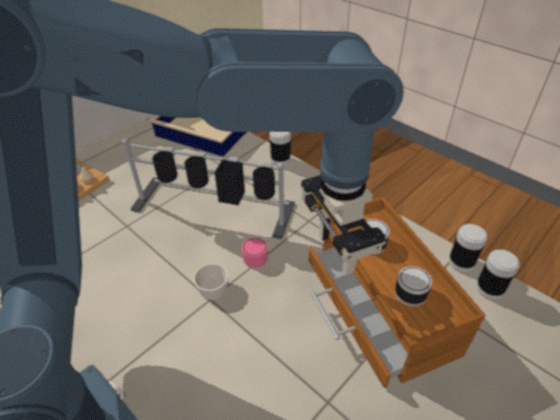

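Both tins stand on the shelf, at about (372,232) and (413,284), and the front area is clear. Next is the handle.

>>> jog_arm:
  xyz:
    - [-0.037,0,0.15]
    - [-0.037,0,0.3]
    - [-0.037,0,0.45]
    - [-0.037,0,0.6]
    - [-0.037,0,0.6]
    - [-0.037,0,0.6]
    - [-0.037,0,0.75]
    - [-0.037,0,0.9]
    - [-0.037,0,1.0]
    - [-0.037,0,1.0]
    - [-0.037,0,1.0]
  roll: [0,0,0,0,0,0,0,0,0,0,0]
  jaw: 0

```text
time_s: 13.9
eef_pos: [0.5355, -0.2061, 0.0582]
eef_rot: [0.209, 0.978, -0.0, 0.001]
force: [0.5, 0.5, -0.7]
grip_width: 0.019
finger_force: 0.0
```

>>> jog_arm:
  xyz:
    - [0,0,0.05]
    - [0,0,0.11]
    - [0,0,0.11]
    - [0,0,0.11]
    - [0.1,0,0.11]
    - [0.2,0,0.11]
    - [0.3,0,0.11]
    - [0.4,0,0.11]
    - [0.5,0,0.11]
    - [0.57,0,0.11]
    - [0.57,0,0.11]
  roll: [0,0,0,0,0,0,0,0,0,0,0]

```text
time_s: 15.0
eef_pos: [0.4289, -0.1577, 0.0348]
eef_rot: [0.209, 0.978, 0.0, -0.0]
force: [0.8, -1.1, -0.3]
grip_width: 0.003
finger_force: 0.0
```

Run:
```python
from m import *
s=st(); p=np.array(s['eef_pos'])[:2]; print('org x',(p-O(0,0))@ax,(p-O(0,0))@ay)
```

```text
15.0 [ 0.4289 -0.1577  0.0348] [[-0.913, 0.409, -0.001], [0.409, 0.913, 0.001], [0.001, 0.0, -1.0]] [ 0.8 -1.1 -0.3] 0.00257544552033437 0.0 [-0.6   0.34  2.   -0.    0.81 -1.75]
org x -0.17190170609044994 0.0005244869162683786
```

>>> jog_arm:
  xyz:
    - [0.015,0,0]
    - [0.03,0,0]
    - [0.03,0,0]
  roll: [0,0,0]

```text
time_s: 15.3
eef_pos: [0.4254, -0.1566, 0.0347]
eef_rot: [0.209, 0.978, -0.0, 0.001]
force: [0.7, -0.8, 0.6]
grip_width: 0.002
finger_force: 0.5
```

>>> jog_arm:
  xyz:
    - [0.01,0,0]
    - [0.02,0,0]
    - [0.02,0,0]
  roll: [0,0,0]

```text
time_s: 15.6
eef_pos: [0.4252, -0.1567, 0.0351]
eef_rot: [0.209, 0.978, -0.001, 0.004]
force: [11.7, -2.7, -8.2]
grip_width: 0.006
finger_force: 5.6
```

```bash
cat >> m.py <<'E'
def tray(W):
    w=W.reshape(-1,3); q=w[:,:2]-O(0,0); x=q@ax; y=q@ay
    # tray front top edge z~.06 away from handle
    k=(w[:,2]>.052)&(w[:,2]<.068)&(x<-.02)&(x>-.2)&(abs(y)<.165)
    print('tray front x pct',np.percentile(x[k],[3,50,97]),k.sum())
E
python3 - <<'E'
from m import *
s=st(); p=np.array(s['eef_pos'])[:2]; print('org x',(p-O(0,0))@ax)
for n in('top','side'): tray(np.load(n+'0.npz')['W'])
for n in('top','side'):
    im,d,W,c=grab(n); tray(W); cv2.imwrite(f'pics/{n}2.png',im[...,::-1])
E
```

```text
15.6 [ 0.4252 -0.1567  0.0351] [[-0.912, 0.409, 0.008], [0.409, 0.912, -0.004], [-0.009, -0.0, -1.0]] [11.7 -2.7 -8.2] 0.006204229831829427 5.626049414277077 [-0.6   0.33  2.01  0.    0.79 -1.75]
org x -0.17562807673361217
tray front x pct [-0.14169228 -0.0272729  -0.0208938 ] 699
tray front x pct [-0.07767937 -0.03001609 -0.02324618] 773
tray front x pct [-0.16500611 -0.14009418 -0.13455606] 187
tray front x pct [-0.18586344 -0.14319798 -0.13705969] 313
```

>>> jog_arm:
  xyz:
    - [-0.06,0,0]
    - [-0.09,0,0]
    - [-0.09,0,0]
    - [-0.09,0,-0.2]
    - [-0.09,0,-0.4]
    - [-0.09,0,-0.65]
    - [-0.09,0,-0.9]
    - [0.05,0.2,-1]
    - [0.05,0.4,-1]
    - [0.05,0.6,-1]
    - [0.05,0.8,-1]
    - [0.05,0.8,-1]
  roll: [0,0,0,0,0,0,0,0,0,0,0,0]
  jaw: 0.7

```text
time_s: 16.9
eef_pos: [0.4775, -0.0004, 0.2342]
eef_rot: [0.206, 0.978, 0.001, -0.0]
force: [-0.8, 0.0, 0.4]
grip_width: 0.701
finger_force: 0.0
```

```bash
cat >> m.py <<'E'
sx=np.array([np.cos(np.radians(28.6)),np.sin(np.radians(28.6))]); sy=np.array([-sx[1],sx[0]])
E
python3 - <<'E'
from m import *
for n in('top','side'):
    w=np.load(n+'0.npz')['W'].reshape(-1,3); q=w[:,:2]-[.635,.106]; x=q@sx; y=q@sy
    for lo,hi in((.1,.14),(.14,.17),(.17,.195),(.195,.203),(.203,.215),(.215,.24)):
        k=(w[:,2]>lo)&(w[:,2]<hi)&(abs(x)<.1)&(y<-.029)&(y>-.1)
        if k.sum(): print(n,lo,k.sum(),'x',np.percentile(x[k],[2,50,98]).round(3),'y',np.percentile(y[k],[2,50,98]).round(3))
s=st()
plan([(.635,.106,.27,YS),(*(np.array([.635,.106])-.0*sx),.191,YS)])
im,d,W,c=grab('top'); tray(W)
w=W.reshape(-1,3)
for q0 in [(.6855,-.1917),(.6243,-.3288)]: print('tin',circ(w[(w[:,2]>.178)&(w[:,2]<.198)&(np.hypot(*(w[:,:2]-q0).T)<.06)]))
print('cad',circ(w[(w[:,2]>.205)&(w[:,2]<.219)&(np.hypot(*(w[:,:2]-[.5978,.1876]).T)<.045)]))
E
```

```text
top 0.1 7 x [0.03  0.031 0.033] y [-0.04  -0.037 -0.035]
top 0.14 16 x [0.03  0.031 0.033] y [-0.04  -0.036 -0.03 ]
top 0.17 15 x [0.03  0.031 0.034] y [-0.039 -0.034 -0.03 ]
top 0.195 3 x [0.031 0.032 0.032] y [-0.04  -0.034 -0.032]
top 0.203 5 x [0.029 0.029 0.031] y [-0.037 -0.034 -0.029]
top 0.215 41 x [0.03  0.036 0.043] y [-0.042 -0.035 -0.029]
side 0.1 52 x [0.024 0.028 0.033] y [-0.04  -0.036 -0.029]
side 0.14 45 x [0.024 0.027 0.033] y [-0.041 -0.036 -0.03 ]
side 0.17 36 x [0.023 0.028 0.031] y [-0.041 -0.036 -0.03 ]
side 0.195 11 x [0.024 0.027 0.03 ] y [-0.041 -0.036 -0.031]
side 0.203 19 x [0.022 0.028 0.032] y [-0.042 -0.036 -0.031]
side 0.215 25 x [0.023 0.029 0.036] y [-0.043 -0.036 -0.03 ]
16.9 [ 4.775e-01 -4.000e-04  2.342e-01] [[-0.915, 0.404, -0.001], [0.404, 0.915, 0.002], [0.001, 0.001, -1.0]] [-0.8  0.   0.4] 0.7007897683600217 0.0 [-0.24  0.13  1.7   0.    1.32 -1.39]
t 16.9 pos [ 4.775e-01 -4.000e-04  2.342e-01] yaw 66.2
[6.350e-01 1.060e-01 2.700e-01 1.186e+02] -> [-0.5051  0.8049 -0.1784] roll -0.874
[6.350e-01 1.060e-01 1.910e-01 1.186e+02] -> [-0.5056  0.8043  0.2166] roll -0.874
tray front x pct [-0.19162588 -0.14081546 -0.13470937] 465
tin [ 6.858e-01 -1.904e-01  3.390e-02  1.872e-01  6.310e+02]
tin [ 6.270e-01 -3.277e-01  3.390e-02  1.869e-01  6.580e+02]
cad [5.995e-01 1.884e-01 4.370e-02 2.129e-01 3.080e+02]
```

>>> jog_arm:
  xyz:
    - [0,0.05,-0.18]
    - [-0.06,0.15,-0.18]
    - [-0.12,0.25,-0.18]
    - [-0.2,0.4,-0.18]
    - [-0.28,0.55,-0.18]
    - [-0.37,0.68,-0.18]
    - [-0.45,0.8,-0.18]
    - [-0.495,0.8,-0.18]
    - [-0.495,0.8,-0.18]
    - [-0.495,0.8,-0.18]
  roll: [-0.12,-0.24,-0.36,-0.48,-0.6,-0.72,-0.83,-0.874,-0.874,-0.874]

```text
time_s: 17.95
eef_pos: [0.6323, 0.0999, 0.2698]
eef_rot: [-0.243, 0.97, 0.0, -0.001]
force: [-0.7, -0.0, 0.0]
grip_width: 0.699
finger_force: 0.0
```

Run:
```python
from m import *
st()
plan([(.633,.1055,.27,YS),(.633,.1055,.191,YS)])
```

```text
17.95 [0.6323 0.0999 0.2698] [[-0.882, -0.472, -0.002], [-0.472, 0.882, -0.0], [0.002, 0.001, -1.0]] [-0.7 -0.   0. ] 0.6986171725406067 0.0 [-0.02  0.41  1.24 -0.    1.5  -2.08]
t 17.9 pos [0.6323 0.0999 0.2698] yaw 118.2
[6.330e-01 1.060e-01 2.700e-01 1.186e+02] -> [-0.0161  0.0228 -0.001 ] roll -0.007
[6.330e-01 1.060e-01 1.910e-01 1.186e+02] -> [-0.0169  0.0226  0.394 ] roll -0.007
```

>>> jog_arm:
  xyz:
    - [-0.016,0.023,0]
    - [-0.016,0.023,0]
    - [-0.016,0.023,0.1]
    - [-0.016,0.023,0.2]
    - [-0.016,0.023,0.3]
    - [-0.016,0.023,0.38]
    - [-0.016,0.023,0.395]
    - [-0.016,0.023,0.395]
  roll: [-0.007,-0.007,-0.007,-0.007,-0.007,-0.007,-0.007,-0.007]

```text
time_s: 18.75
eef_pos: [0.6332, 0.1068, 0.1914]
eef_rot: [-0.248, 0.969, 0.0, -0.0]
force: [-0.1, 0.0, 0.6]
grip_width: 0.7
finger_force: 0.0
```

Run:
```python
from m import *
st()
im,d,W,c=grab('side'); cv2.imwrite('pics/s3.png',cv2.resize(im[110:270,170:400],None,fx=3,fy=3)[...,::-1])
```

```text
18.75 [0.6332 0.1068 0.1914] [[-0.877, -0.481, -0.001], [-0.481, 0.877, -0.0], [0.001, 0.0, -1.0]] [-0.1  0.   0.6] 0.6996228948495344 0.0 [-0.01  0.45  1.36 -0.    1.33 -2.08]
```

View pics/s3.png

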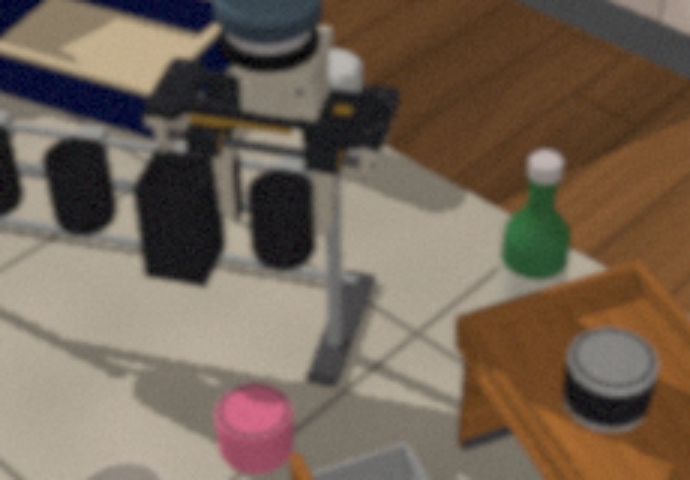

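The fingers straddle the right-hand cup at about (283,215) in the crop. I'll close, lift straight up, then back away.

>>> jog_arm:
  xyz:
    - [0,0,0]
    - [0,0,0]
    - [0,0,0]
    - [0,0,-0.05]
    - [0,0,-0.12]
    - [0,0,-0.2]
    - [0,0,-0.25]
    - [0,0,-0.25]
    - [0.12,0,-0.25]
    - [0.28,0,-0.25]
    - [0.4,0,-0.25]
    - [0.4,0,-0.25]
  roll: [0,0,0,0,0,0,0,0,0,0,0,0]
  jaw: 0.4
  squeeze: 15

```text
time_s: 20.0
eef_pos: [0.5606, 0.0675, 0.2412]
eef_rot: [-0.248, 0.969, 0.0, -0.001]
force: [0.4, -0.6, -0.8]
grip_width: 0.605
finger_force: 15.0
```

Run:
```python
from m import *
st()
p=O(-.092,.1275); plan([(*p,.2,YO),(*p,.064,YO)])
p=O(-.092,-.1275); plan([(*p,.2,YO),(*p,.064,YO)])
```

```text
20.0 [0.5606 0.0675 0.2412] [[-0.877, -0.48, -0.003], [-0.48, 0.877, -0.0], [0.003, 0.001, -1.0]] [ 0.4 -0.6 -0.8] 0.6048273533119246 14.999528182670474 [-0.08  0.28  1.48 -0.    1.38 -2.15]
t 20.0 pos [0.5606 0.0675 0.2412] yaw 118.7
[ 0.554 -0.075  0.2   65.7  ] -> [ 0.3705 -0.6085  0.2065] roll 0.883
[ 5.54e-01 -7.50e-02  6.40e-02  6.57e+01] -> [ 0.3687 -0.6092  0.8864] roll 0.883
t 20.0 pos [0.5606 0.0675 0.2412] yaw 118.7
[ 0.449 -0.307  0.2   65.7  ] -> [ 1.3886 -1.3759  0.2084] roll 0.883
[ 4.49e-01 -3.07e-01  6.40e-02  6.57e+01] -> [ 1.3869 -1.3766  0.8884] roll 0.883
```

>>> jog_arm:
  xyz:
    - [0.05,-0.06,0.02]
    - [0.1,-0.14,0.05]
    - [0.15,-0.22,0.08]
    - [0.2,-0.32,0.12]
    - [0.25,-0.42,0.16]
    - [0.31,-0.52,0.2]
    - [0.37,-0.61,0.2]
    - [0.37,-0.61,0.2]
    - [0.37,-0.61,0.2]
    - [0.37,-0.61,0.2]
  roll: [0.11,0.23,0.35,0.47,0.59,0.7,0.81,0.883,0.883,0.883]

```text
time_s: 21.0
eef_pos: [0.5575, -0.0739, 0.2012]
eef_rot: [0.209, 0.978, 0.0, -0.0]
force: [-0.5, 0.3, -1.9]
grip_width: 0.605
finger_force: 15.0
```

Run:
```python
from m import *
st()
p=O(-.094,.1275); plan([(*p,.12,YO),(*p,.066,YO)])
im,d,W,c=grab('top'); w=W.reshape(-1,3); q=w[:,:2]-O(0,0); x=q@ax; y=q@ay
k=(w[:,2]>.01)&(w[:,2]<.022)&(x<-.03)&(x>-.14)&(y<.08)
print('floor x',np.percentile(x[k],[1,99]),'y',np.percentile(y[k],[.5,99.5]),np.median(w[k,2]))
cv2.imwrite('pics/t4.png',cv2.resize(im[180:330,220:460],None,fx=3,fy=3)[...,::-1])
```

```text
21.0 [ 0.5575 -0.0739  0.2012] [[-0.913, 0.408, -0.0], [0.408, 0.913, 0.0], [0.0, 0.0, -1.0]] [-0.5  0.3 -1.9] 0.6051431440988521 14.999937135726213 [-0.33  0.3   1.55  0.    1.29 -1.48]
t 21.0 pos [ 0.5575 -0.0739  0.2012] yaw 65.9
[ 0.552 -0.074  0.12  65.7  ] -> [ 0.0239 -0.0116  0.406 ] roll 0.003
[ 0.552 -0.074  0.066 65.7  ] -> [ 0.0238 -0.0117  0.676 ] roll 0.003
floor x [-0.12928576 -0.04632955] y [-0.54944222  0.07816178] 0.01660797641848375
```

View pics/t4.png

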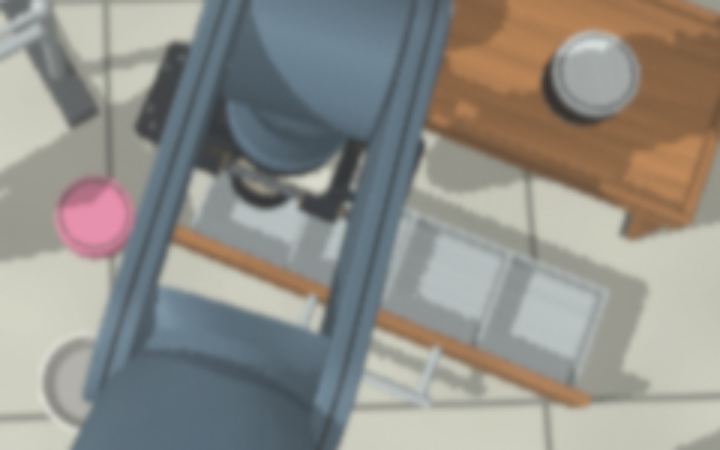

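The tray is fully out with empty cells, and the cup is above the left-hand cell (cell3). Lowering.

>>> jog_arm:
  xyz:
    - [0.024,-0.012,0]
    - [0.024,-0.012,0.1]
    - [0.024,-0.012,0.2]
    - [0.024,-0.012,0.3]
    - [0.024,-0.012,0.4]
    - [0.024,-0.012,0.5]
    - [0.024,-0.012,0.57]
    - [0.024,-0.012,0.62]
    - [0.024,-0.012,0.66]
    - [0.024,-0.012,0.68]
    - [0.024,-0.012,0.69]
    - [0.024,-0.012,0.69]
  roll: [0,0,0,0,0,0,0,0,0,0,0,0]

```text
time_s: 22.25
eef_pos: [0.5528, -0.0749, 0.0647]
eef_rot: [0.21, 0.978, -0.0, 0.001]
force: [0.5, 0.0, 2.4]
grip_width: 0.604
finger_force: 15.0
```

>>> jog_arm:
  xyz:
    - [0,0,0]
    - [0,0,0]
  roll: [0,0]

```text
time_s: 22.45
eef_pos: [0.5529, -0.0749, 0.0646]
eef_rot: [0.21, 0.978, -0.0, 0.001]
force: [-0.2, -2.1, 6.3]
grip_width: 0.602
finger_force: 15.0
```

>>> jog_arm:
  xyz:
    - [0,0,0]
    - [0,0,0]
    - [0,0,0]
    - [0,0,-0.1]
    - [0,0,-0.25]
    - [0,0,-0.45]
    - [0,0,-0.7]
    - [0,0,-0.9]
    - [0.05,0.1,-1]
    - [0.1,0.25,-1]
    - [0.1,0.4,-1]
    - [0.1,0.4,-1]
  roll: [0,0,0,0,0,0,0,0,-0.1,-0.2,-0.3,-0.3]
  jaw: 0.7

```text
time_s: 23.65
eef_pos: [0.567, 0.0098, 0.2634]
eef_rot: [0.052, 0.999, 0.001, 0.0]
force: [0.1, 0.1, -0.4]
grip_width: 0.699
finger_force: 0.0
```

Run:
```python
from m import *
im,d,W,c=grab('top'); cv2.imwrite('pics/t5.png',im[...,::-1]); w=W.reshape(-1,3)
P=w[(w[:,2]>.075)&(w[:,2]<.095)&(np.hypot(*(w[:,:2]-O(-.092,.1275)).T)<.06)]; print(circ(P),O(-.092,.1275)); tray(W)
plan([(.547,.265,.27,YS)])
```

```text
[ 5.486e-01 -8.450e-02  2.450e-02  8.290e-02  4.200e+01] [ 0.5539497  -0.07485804]
tray front x pct [-0.1903366 -0.1401685 -0.133708 ] 624
t 23.7 pos [0.5665 0.0082 0.2631] yaw 83.9
[  0.547   0.265   0.27  118.6  ] -> [ 0.2335  1.2662 -0.034 ] roll -0.578
```

>>> jog_arm:
  xyz:
    - [0.05,0.15,-0.03]
    - [0.1,0.3,-0.03]
    - [0.13,0.45,-0.03]
    - [0.16,0.6,-0.03]
    - [0.18,0.75,-0.03]
    - [0.2,0.9,-0.03]
    - [0.23,1.0,-0.03]
    - [0.23,1.0,-0.03]
    - [0.23,1.0,-0.03]
  roll: [-0.1,-0.2,-0.3,-0.4,-0.5,-0.578,-0.578,-0.578,-0.578]

```text
time_s: 24.6
eef_pos: [0.5424, 0.2097, 0.269]
eef_rot: [-0.245, 0.969, -0.0, -0.0]
force: [-0.8, 0.3, 0.1]
grip_width: 0.704
finger_force: 0.0
```

Run:
```python
from m import *
plan([(.547,.2655,.27,YS),(.547,.2655,.191,YS)])
```

```text
t 24.6 pos [0.5424 0.2097 0.269 ] yaw 118.4
[  0.547   0.266   0.27  118.6  ] -> [-0.1529  0.2344 -0.0052] roll -0.003
[  0.547   0.266   0.191 118.6  ] -> [-0.1534  0.2346  0.3898] roll -0.003
```

>>> jog_arm:
  xyz:
    - [-0.08,0.12,0]
    - [-0.153,0.235,0]
    - [-0.153,0.235,0]
    - [-0.153,0.235,0]
    - [-0.153,0.235,0]
  roll: [0,0,0,0,0]

```text
time_s: 25.1
eef_pos: [0.5472, 0.2648, 0.2693]
eef_rot: [-0.245, 0.97, -0.0, -0.0]
force: [-0.4, 0.1, -0.2]
grip_width: 0.696
finger_force: 0.0
```

Run:
```python
from m import *
plan([(.547,.2655,.27,YS),(.547,.2655,.191,YS)])
```

```text
t 25.1 pos [0.5472 0.2648 0.2693] yaw 118.4
[  0.547   0.266   0.27  118.6  ] -> [-0.0007  0.0038 -0.0035] roll -0.004
[  0.547   0.266   0.191 118.6  ] -> [-0.001   0.0041  0.3915] roll -0.004
```

>>> jog_arm:
  xyz:
    - [0,0.004,0.1]
    - [0,0.004,0.2]
    - [0,0.004,0.3]
    - [0,0.004,0.37]
    - [0,0.004,0.39]
    - [0,0.004,0.39]
  roll: [0,0,0,0,0,0]

```text
time_s: 25.7
eef_pos: [0.5466, 0.2661, 0.1912]
eef_rot: [-0.245, 0.969, -0.0, -0.001]
force: [-0.1, 1.1, 0.4]
grip_width: 0.7
finger_force: 0.0
```

>>> jog_arm:
  xyz:
    - [0,0,0]
    - [0,0,0]
    - [0,0,0]
    - [0,0,-0.05]
    - [0,0,-0.12]
    - [0,0,-0.2]
    - [0,0,-0.25]
    - [0,0,-0.25]
    - [0.12,0,-0.25]
    - [0.28,0,-0.25]
    - [0.4,0,-0.25]
    - [0.4,0,-0.25]
  roll: [0,0,0,0,0,0,0,0,0,0,0,0]
  jaw: 0.4

```text
time_s: 26.9
eef_pos: [0.4732, 0.2283, 0.2409]
eef_rot: [-0.246, 0.969, 0.0, -0.001]
force: [0.9, 0.1, -1.8]
grip_width: 0.602
finger_force: 15.0
```

Run:
```python
from m import *
p=O(-.094,-.0425); plan([(*p,.22,YO)])
```

```text
t 26.9 pos [0.4732 0.2283 0.2409] yaw 118.5
[ 0.482 -0.229  0.22  65.7  ] -> [ 1.0497 -2.0315  0.1058] roll 0.879
```

>>> jog_arm:
  xyz:
    - [0.06,-0.13,0.02]
    - [0.12,-0.25,0.04]
    - [0.19,-0.37,0.06]
    - [0.25,-0.5,0.08]
    - [0.31,-0.62,0.1]
    - [0.38,-0.75,0.1]
    - [0.45,-0.88,0.1]
    - [0.52,-1,0.1]
    - [0.52,-1,0.1]
    - [0.52,-1,0.1]
  roll: [0.11,0.23,0.35,0.47,0.59,0.7,0.81,0.879,0.879,0.879]

```text
time_s: 27.9
eef_pos: [0.4804, 0.0035, 0.2211]
eef_rot: [0.211, 0.978, 0.0, -0.0]
force: [-0.3, -0.5, -2.4]
grip_width: 0.609
finger_force: 15.0
```

Run:
```python
from m import *
p=O(-.094,-.0425); plan([(*p,.2,YO)])
```

```text
t 27.9 pos [0.4804 0.0035 0.2211] yaw 65.7
[ 0.482 -0.229  0.2   65.7  ] -> [-0.4869 -1.0555  0.1047] roll -0.001
```

>>> jog_arm:
  xyz:
    - [-0.06,-0.14,0.02]
    - [-0.12,-0.28,0.04]
    - [-0.19,-0.42,0.06]
    - [-0.26,-0.56,0.08]
    - [-0.33,-0.7,0.1]
    - [-0.4,-0.84,0.1]
    - [-0.487,-1,0.1]
    - [-0.487,-1,0.1]
    - [-0.487,-1,0.1]
  roll: [0,0,0,0,0,0,0,0,0]

```text
time_s: 28.8
eef_pos: [0.487, -0.2182, 0.2009]
eef_rot: [0.21, 0.978, 0.001, -0.0]
force: [-0.1, 0.2, -1.9]
grip_width: 0.609
finger_force: 15.0
```

Run:
```python
from m import *
p=O(-.094,-.0425); plan([(*p,.2,YO),(*p,.066,YO)])
```

```text
t 28.8 pos [ 0.487  -0.2182  0.2009] yaw 65.7
[ 0.482 -0.229  0.2   65.7  ] -> [-0.0002 -0.0593  0.0046] roll 0.0
[ 0.482 -0.229  0.066 65.7  ] -> [-0.0008 -0.0599  0.6746] roll 0.0
```

>>> jog_arm:
  xyz:
    - [0,-0.06,0]
    - [0,-0.06,0.08]
    - [0,-0.06,0.18]
    - [0,-0.06,0.28]
    - [0,-0.06,0.38]
    - [0,-0.06,0.48]
    - [0,-0.06,0.57]
    - [0,-0.06,0.62]
    - [0,-0.06,0.66]
    - [0,-0.06,0.675]
    - [0,-0.06,0.69]
    - [0,-0.06,0.69]
  roll: [0,0,0,0,0,0,0,0,0,0,0,0]

```text
time_s: 30.0
eef_pos: [0.4823, -0.23, 0.0642]
eef_rot: [0.21, 0.978, -0.0, 0.001]
force: [0.9, -0.3, -0.2]
grip_width: 0.606
finger_force: 15.0
```

>>> jog_arm:
  xyz:
    - [0,0,0]
    - [0,0,0]
  roll: [0,0]

```text
time_s: 30.2
eef_pos: [0.4823, -0.2301, 0.0642]
eef_rot: [0.21, 0.978, -0.0, 0.001]
force: [1.8, 0.5, 2.8]
grip_width: 0.609
finger_force: 15.0
```

Contact with the floor. Release, rise, and head for the last cup.

>>> jog_arm:
  xyz:
    - [0,0,0]
    - [0,0,0]
    - [0,0,0]
    - [0,0,-0.1]
    - [0,0,-0.25]
    - [0,0,-0.45]
    - [0,0,-0.7]
    - [0,0,-0.9]
    - [0.1,0.15,-1]
    - [0.15,0.35,-1]
    - [0.2,0.55,-1]
    - [0.2,0.6,-1]
  roll: [0,0,0,0,0,0,0,0,-0.1,-0.2,-0.3,-0.4]
  jaw: 0.7

```text
time_s: 31.4
eef_pos: [0.4944, -0.1002, 0.2639]
eef_rot: [-0.001, 1.0, 0.001, 0.0]
force: [0.2, -0.7, -0.1]
grip_width: 0.698
finger_force: 0.0
```

Run:
```python
from m import *
plan([(.505,.3435,.27,YS)])
im,d,W,c=grab('top'); cv2.imwrite('pics/t6.png',im[...,::-1])
```

```text
t 31.4 pos [ 0.4944 -0.1002  0.2639] yaw 90.1
[  0.505   0.344   0.27  118.6  ] -> [-0.0576  2.2183 -0.0274] roll -0.475
```

View pics/t6.png

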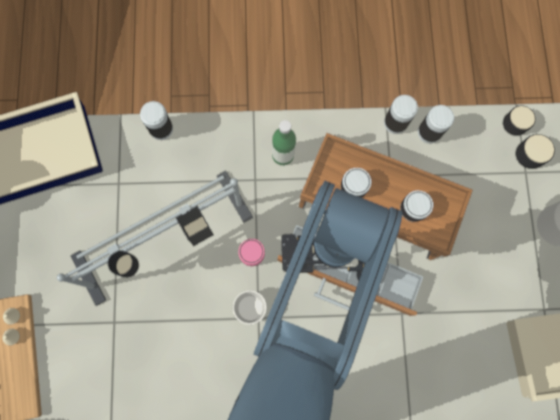

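Both tins are on the shelf at (357,182) and (418,205). Only the cup at (123,263) and the caddy at (195,225) still hang.

>>> jog_arm:
  xyz:
    - [0,0.15,-0.03]
    - [0,0.3,-0.03]
    - [0,0.45,-0.03]
    - [0,0.6,-0.03]
    - [0,0.75,-0.03]
    - [0,0.9,-0.03]
    - [0,1,-0.03]
    - [0,1,-0.03]
    - [0,1,-0.03]
  roll: [-0.1,-0.2,-0.3,-0.4,-0.475,-0.475,-0.475,-0.475,-0.475]

```text
time_s: 32.35
eef_pos: [0.4956, 0.0957, 0.2692]
eef_rot: [-0.244, 0.97, -0.0, -0.0]
force: [1.0, -0.6, 0.2]
grip_width: 0.702
finger_force: 0.0
```

Run:
```python
from m import *
plan([(.505,.3435,.27,YS)])
```

```text
t 32.4 pos [0.4956 0.0957 0.2692] yaw 118.2
[  0.505   0.344   0.27  118.6  ] -> [-0.6269  1.0699 -0.0047] roll -0.007
```

>>> jog_arm:
  xyz:
    - [-0.08,0.14,0]
    - [-0.16,0.28,0]
    - [-0.24,0.42,0]
    - [-0.33,0.57,0]
    - [-0.42,0.72,0]
    - [-0.52,0.88,0]
    - [-0.6,1,0]
    - [-0.627,1,0]
    - [-0.627,1,0]
    - [-0.627,1,0]
  roll: [-0.007,-0.007,-0.007,-0.007,-0.007,-0.007,-0.007,-0.007,-0.007,-0.007]

```text
time_s: 33.35
eef_pos: [0.5121, 0.3299, 0.2692]
eef_rot: [-0.246, 0.969, -0.0, -0.0]
force: [-0.0, -0.7, -0.1]
grip_width: 0.704
finger_force: 0.0
```

Run:
```python
from m import *
plan([(.505,.344,.27,YS),(.505,.344,.191,YS)])
```

```text
t 33.4 pos [0.5121 0.3299 0.2692] yaw 118.5
[  0.505   0.344   0.27  118.6  ] -> [-0.0025  0.0786 -0.0042] roll -0.001
[  0.505   0.344   0.191 118.6  ] -> [-0.0029  0.0789  0.3908] roll -0.001
```

>>> jog_arm:
  xyz:
    - [0,0.079,0]
    - [0,0.079,0]
    - [0,0.079,0]
    - [0,0.079,0.1]
    - [0,0.079,0.2]
    - [0,0.079,0.3]
    - [0,0.079,0.37]
    - [0,0.079,0.39]
    - [0,0.079,0.39]
  roll: [0,0,0,0,0,0,0,0,0]

```text
time_s: 34.25
eef_pos: [0.5037, 0.3453, 0.1911]
eef_rot: [-0.247, 0.969, -0.0, -0.001]
force: [0.3, 0.6, 0.2]
grip_width: 0.697
finger_force: 0.0
```

>>> jog_arm:
  xyz:
    - [0,0,0]
    - [0,0,0]
    - [0,0,0]
    - [0,0,-0.05]
    - [0,0,-0.12]
    - [0,0,-0.2]
    - [0,0,-0.25]
    - [0,0,-0.25]
    - [0.12,0,-0.25]
    - [0.28,0,-0.25]
    - [0.4,0,-0.25]
    - [0.4,0,-0.25]
  roll: [0,0,0,0,0,0,0,0,0,0,0,0]
  jaw: 0.4

```text
time_s: 35.45
eef_pos: [0.4307, 0.3062, 0.241]
eef_rot: [-0.247, 0.969, -0.0, -0.001]
force: [-0.3, 0.5, -0.8]
grip_width: 0.608
finger_force: 15.0
```

Run:
```python
from m import *
p=O(-.094,-.1275); plan([(*p,.22,YO)])
```

```text
t 35.5 pos [0.4307 0.3062 0.241 ] yaw 118.7
[ 0.447 -0.306  0.22  65.7  ] -> [ 1.3964 -2.7278  0.1076] roll 0.883
```

>>> jog_arm:
  xyz:
    - [0.06,-0.13,0]
    - [0.12,-0.25,0]
    - [0.19,-0.37,0.02]
    - [0.25,-0.5,0.04]
    - [0.31,-0.62,0.06]
    - [0.38,-0.75,0.08]
    - [0.45,-0.88,0.1]
    - [0.52,-1,0.1]
    - [0.52,-1,0.1]
    - [0.52,-1,0.1]
  roll: [0.11,0.23,0.35,0.47,0.59,0.7,0.81,0.883,0.883,0.883]

```text
time_s: 36.45
eef_pos: [0.4388, 0.0816, 0.2213]
eef_rot: [0.211, 0.977, 0.0, -0.0]
force: [-0.5, -0.1, -1.6]
grip_width: 0.606
finger_force: 15.0
```

Run:
```python
from m import *
p=O(-.094,-.1275); plan([(*p,.22,YO)])
```

```text
t 36.5 pos [0.4388 0.0816 0.2213] yaw 65.6
[ 0.447 -0.306  0.22  65.7  ] -> [-0.8399 -1.7497  0.0055] roll -0.002
```

>>> jog_arm:
  xyz:
    - [-0.06,-0.14,0]
    - [-0.13,-0.28,0]
    - [-0.2,-0.42,0]
    - [-0.27,-0.56,0]
    - [-0.34,-0.7,0]
    - [-0.41,-0.84,0]
    - [-0.48,-1,0]
    - [-0.48,-1,0]
  roll: [0,0,0,0,0,0,0,0]

```text
time_s: 37.25
eef_pos: [0.4444, -0.1427, 0.2214]
eef_rot: [0.212, 0.977, -0.001, 0.001]
force: [-0.8, 0.4, -1.7]
grip_width: 0.604
finger_force: 15.0
```

>>> jog_arm:
  xyz:
    - [-0.06,-0.14,0.02]
    - [-0.12,-0.28,0.04]
    - [-0.19,-0.42,0.06]
    - [-0.26,-0.56,0.08]
    - [-0.33,-0.7,0.1]
    - [-0.36,-0.75,0.1]
    - [-0.36,-0.75,0.1]
    - [-0.36,-0.75,0.1]
  roll: [0,0,0,0,0,0,0,0]

```text
time_s: 38.05
eef_pos: [0.4475, -0.3046, 0.2013]
eef_rot: [0.21, 0.978, 0.001, -0.0]
force: [0.0, -0.2, -1.0]
grip_width: 0.606
finger_force: 15.0
```

Run:
```python
from m import *
p=O(-.094,-.1275); plan([(*p,.2,YO),(*p,.066,YO)])
```

```text
t 38.0 pos [ 0.4475 -0.3046  0.2013] yaw 65.7
[ 0.447 -0.306  0.2   65.7  ] -> [-0.0026 -0.009   0.0066] roll 0.0
[ 0.447 -0.306  0.066 65.7  ] -> [-0.0031 -0.0098  0.6766] roll 0.0
```

>>> jog_arm:
  xyz:
    - [0,-0.01,0]
    - [0,-0.01,0.08]
    - [0,-0.01,0.18]
    - [0,-0.01,0.28]
    - [0,-0.01,0.38]
    - [0,-0.01,0.48]
    - [0,-0.01,0.57]
    - [0,-0.01,0.62]
    - [0,-0.01,0.66]
    - [0,-0.01,0.675]
    - [0,-0.01,0.69]
    - [0,-0.01,0.69]
  roll: [0,0,0,0,0,0,0,0,0,0,0,0]

```text
time_s: 39.25
eef_pos: [0.4467, -0.3085, 0.0641]
eef_rot: [0.211, 0.978, -0.0, 0.001]
force: [-0.2, 0.3, -2.3]
grip_width: 0.606
finger_force: 15.0
```

>>> jog_arm:
  xyz:
    - [0,0,0]
    - [0,0,0]
  roll: [0,0]

```text
time_s: 39.45
eef_pos: [0.4466, -0.3084, 0.064]
eef_rot: [0.211, 0.977, -0.0, 0.001]
force: [0.8, 0.1, 0.2]
grip_width: 0.606
finger_force: 15.0
```

>>> jog_arm:
  xyz:
    - [0,0,0.005]
    - [0,0,0.01]
    - [0,0,0.01]
  roll: [0,0,0]

```text
time_s: 39.75
eef_pos: [0.4475, -0.3092, 0.0636]
eef_rot: [0.211, 0.977, -0.001, 0.002]
force: [-0.3, 1.5, 11.3]
grip_width: 0.603
finger_force: 15.0
```

>>> jog_arm:
  xyz:
    - [0,0,0]
    - [0,0,0]
    - [0,0,0]
    - [0,0,-0.1]
    - [0,0,-0.25]
    - [0,0,-0.45]
    - [0,0,-0.7]
    - [0.2,0,-0.7]
    - [0.4,0,-0.7]
    - [0.6,0.1,-0.7]
    - [0.75,0.25,-0.7]
    - [0.75,0.25,-0.7]
  roll: [0,0,0,0,0,0,0,0,0,0,0,0]
  jaw: 0.7

```text
time_s: 40.95
eef_pos: [0.3274, -0.1961, 0.2007]
eef_rot: [0.21, 0.978, 0.001, -0.001]
force: [-0.1, -1.0, -0.3]
grip_width: 0.702
finger_force: 0.0
```

Run:
```python
from m import *
st(); p=O(-.222,.0); plan([(*p,.12,YO),(*p,.04,YO)])
for n in('top','side'):
    im,d,W,c=grab(n); cv2.imwrite(f'pics/{n}7.png',im[...,::-1]); w=W.reshape(-1,3)
    for y in(.1275,-.0425,-.1275):
        q=w[:,:2]-O(-.092,y); k=(w[:,2]>.076)&(w[:,2]<.095)&(np.hypot(*q.T)<.06)
        if k.sum()>5: print(n,y,circ(np.c_[q[k]@ax,q[k]@ay,w[k,2]]))
    tray(W)
cv2.imwrite('pics/t7.png',np.vstack([cv2.resize(cv2.imread('pics/top7.png')[160:320,260:480],None,fx=1.8,fy=1.8),cv2.resize(cv2.imread('pics/side7.png')[200:380,270:490],None,fx=1.8,fy=1.65)])[:600])
```

```text
40.95 [ 0.3274 -0.1961  0.2007] [[-0.911, 0.411, -0.002], [0.411, 0.911, 0.003], [0.003, 0.002, -1.0]] [-0.1 -1.  -0.3] 0.7015360645359817 0.0 [-0.83 -0.02  1.94  0.    1.23 -1.98]
t 41.0 pos [ 0.3274 -0.1961  0.2007] yaw 65.7
[ 0.383 -0.138  0.12  65.7  ] -> [-0.1341  0.3804  0.404 ] roll 0.0
[ 3.83e-01 -1.38e-01  4.00e-02  6.57e+01] -> [-0.1355  0.3796  0.804 ] roll 0.0
top 0.1275 [ 9.80e-03 -7.00e-04  3.56e-02  8.39e-02  1.59e+02]
top -0.0425 [ 7.80e-03 -1.52e-02  4.53e-02  8.41e-02  1.83e+02]
top -0.1275 [7.10e-03 1.63e-02 4.46e-02 8.39e-02 1.63e+02]
tray front x pct [-0.18754404 -0.13753091 -0.06595104] 732
side 0.1275 [ 7.10e-03 -2.70e-03  3.60e-02  8.26e-02  2.15e+02]
side -0.0425 [ 7.90e-03 -1.30e-03  3.59e-02  8.35e-02  2.83e+02]
side -0.1275 [6.40e-03 1.47e-02 4.73e-02 8.36e-02 3.48e+02]
tray front x pct [-0.14552179 -0.11923422 -0.06692119] 1172
```

View pics/t7.png

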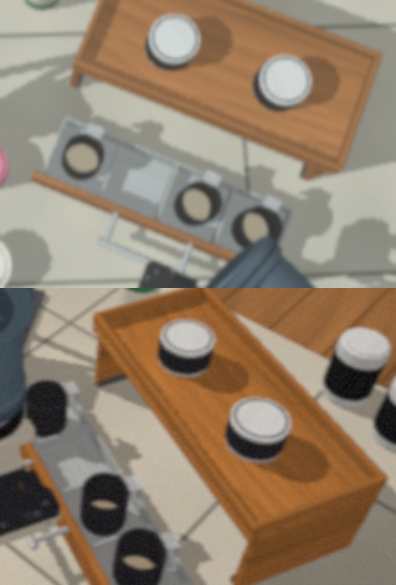

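Three cups stand upright in cells 3, 1 and 0, and the two tins stand on the shelf. Next I'll push the tray home from in front of the bar.

>>> jog_arm:
  xyz:
    - [0,0.12,0]
    - [0,0.25,0]
    - [-0.06,0.38,0.1]
    - [-0.12,0.38,0.25]
    - [-0.12,0.38,0.4]
    - [-0.12,0.38,0.55]
    - [-0.12,0.38,0.7]
    - [-0.12,0.38,0.8]
    - [-0.12,0.38,0.8]
    - [-0.12,0.38,0.8]
  roll: [0,0,0,0,0,0,0,0,0,0]
  jaw: 0

```text
time_s: 42.05
eef_pos: [0.384, -0.1421, 0.0413]
eef_rot: [0.211, 0.977, 0.0, -0.0]
force: [0.3, 0.6, 0.1]
grip_width: 0.007
finger_force: 0.0
```

Run:
```python
from m import *
s=st(); p=np.array(s['eef_pos'])[:2]; print('org',(p-O(0,0))@ax,(p-O(0,0))@ay)
plan([(*O(-.0914,0),.04,YO)])
```

```text
42.05 [ 0.384  -0.1421  0.0413] [[-0.911, 0.413, -0.001], [0.413, 0.911, 0.0], [0.001, 0.0, -1.0]] [0.3 0.6 0.1] 0.0074868313437818305 0.0 [-0.63  0.26  2.1  -0.    0.78 -1.77]
org -0.21920898259993113 -0.0036755158251810536
t 42.0 pos [ 0.384  -0.1421  0.0413] yaw 65.6
[ 5.02e-01 -1.91e-01  4.00e-02  6.57e+01] -> [-0.639   0.0191  0.006 ] roll -0.001
```

>>> jog_arm:
  xyz:
    - [-0.04,0,0]
    - [-0.08,0,0]
    - [-0.12,0,0]
    - [-0.17,0,0]
    - [-0.22,0,0]
    - [-0.28,0,0]
    - [-0.34,0,0]
    - [-0.4,0,0]
    - [-0.46,0,0]
    - [-0.51,0,0]
    - [-0.55,0,0]
    - [-0.58,0,0]
  roll: [0,0,0,0,0,0,0,0,0,0,0,0]

```text
time_s: 43.25
eef_pos: [0.4897, -0.1895, 0.0413]
eef_rot: [0.211, 0.978, -0.0, -0.0]
force: [-2.5, 1.3, 1.0]
grip_width: 0.01
finger_force: 0.9
```

>>> jog_arm:
  xyz:
    - [-0.015,0,0]
    - [-0.03,0,0]
    - [-0.04,0,0]
    - [-0.045,0,0]
    - [-0.045,0,0]
  roll: [0,0,0,0,0]

```text
time_s: 43.75
eef_pos: [0.4973, -0.1929, 0.0414]
eef_rot: [0.211, 0.978, -0.0, 0.0]
force: [-1.1, -0.2, -0.8]
grip_width: 0.003
finger_force: 0.4
```

Run:
```python
from m import *
s=st(); p=np.array(s['eef_pos'])[:2]; print('org',(p-O(0,0))@ax)
for n in('top','side'): im,d,W,c=grab(n); tray(W)
```

```text
43.75 [ 0.4973 -0.1929  0.0414] [[-0.911, 0.412, 0.0], [0.412, 0.911, -0.0], [-0.0, -0.0, -1.0]] [-1.1 -0.2 -0.8] 0.002861183785562317 0.36933939903974533 [-0.58  0.44  1.81  0.    0.9  -1.73]
org -0.09502585559961356
tray front x pct [-0.04054873 -0.03166911 -0.02575667] 275
tray front x pct [-0.08126588 -0.03464728 -0.02850653] 346
```

Another 4–5 mm to go, so I'll move gently and watch the force.

>>> jog_arm:
  xyz:
    - [-0.01,0,0]
    - [-0.02,0,0]
    - [-0.02,0,0]
  roll: [0,0,0]

```text
time_s: 44.15
eef_pos: [0.5014, -0.1947, 0.0415]
eef_rot: [0.211, 0.978, -0.0, 0.0]
force: [0.0, 0.3, -0.6]
grip_width: 0.005
finger_force: 0.2
```

>>> jog_arm:
  xyz:
    - [-0.008,0,0]
    - [-0.015,0,0]
    - [-0.015,0,0]
  roll: [0,0,0]

```text
time_s: 44.45
eef_pos: [0.503, -0.1954, 0.0414]
eef_rot: [0.211, 0.978, 0.0, -0.001]
force: [-4.8, 1.2, 3.4]
grip_width: 0.006
finger_force: 2.3
```

>>> jog_arm:
  xyz:
    - [-0.01,0,0]
    - [-0.015,0,0]
    - [-0.015,0,0]
  roll: [0,0,0]

```text
time_s: 44.75
eef_pos: [0.5032, -0.1954, 0.0411]
eef_rot: [0.211, 0.978, 0.001, -0.004]
force: [-12.4, 3.7, 9.7]
grip_width: 0.003
finger_force: 6.2
```

>>> jog_arm:
  xyz:
    - [0.05,0,0]
    - [0.15,0,0]
    - [0.25,0,0]
    - [0.3,0,-0.2]
    - [0.4,0,-0.4]
    - [0.5,0,-0.6]
    - [0.6,0,-0.8]
    - [0.6,0.2,-0.9]
    - [0.6,0.4,-0.9]
    - [0.6,0.6,-0.9]
    - [0.6,0.8,-0.9]
    - [0.6,0.8,-0.9]
  roll: [0,0,0,0,0,0,0,0,0,0,0,0]

```text
time_s: 45.95
eef_pos: [0.4649, 0.002, 0.2219]
eef_rot: [0.209, 0.978, 0.001, 0.002]
force: [-0.8, -0.9, -0.1]
grip_width: 0.005
finger_force: 0.0
```

Run:
```python
from m import *
st()
for n in('top','side'):
    im,d,W,c=grab(n); tray(W); cv2.imwrite(f'pics/{n}9.png',im[...,::-1]); w=W.reshape(-1,3)
    for q0 in [(.6855,-.1917),(.6243,-.3288)]: print('tin',circ(w[(w[:,2]>.178)&(w[:,2]<.198)&(np.hypot(*(w[:,:2]-q0).T)<.06)]))
cv2.imwrite('pics/f9.png',np.hstack([cv2.resize(cv2.imread('pics/top9.png')[120:330,50:480],(400,300)),cv2.resize(cv2.imread('pics/side9.png')[120:400,120:520],(400,300))]))
```

```text
45.95 [0.4649 0.002  0.2219] [[-0.913, 0.408, 0.004], [0.408, 0.913, 0.001], [-0.003, 0.003, -1.0]] [-0.8 -0.9 -0.1] 0.005212575892498664 0.0 [-0.24  0.11  1.75  0.    1.28 -1.39]
tray front x pct [-0.07526353 -0.02639379 -0.02060377] 644
tin [ 6.860e-01 -1.908e-01  3.430e-02  1.869e-01  6.340e+02]
tin [ 6.273e-01 -3.282e-01  3.400e-02  1.869e-01  6.480e+02]
tray front x pct [-0.07732846 -0.0290415  -0.02250305] 775
tin [ 6.815e-01 -1.904e-01  3.490e-02  1.866e-01  5.680e+02]
tin [ 6.240e-01 -3.306e-01  3.470e-02  1.866e-01  7.700e+02]
```

View pics/f9.png

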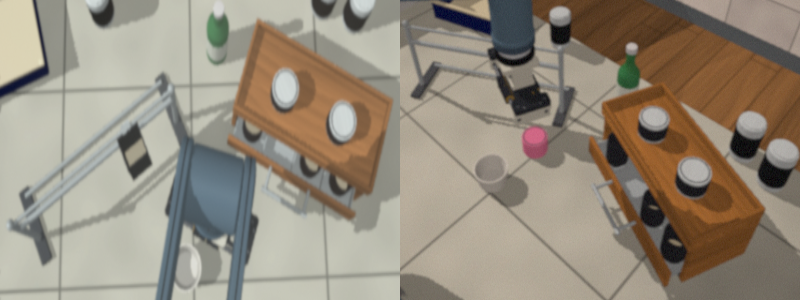

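The tray is home and pressed against its stop, with three cups upright under the shelf and both tins on top. The caddy still hangs and the gripper is clear, so I'm handing in.

```bash
python3 -c "
from workcell import r
print(r.job_done())"
```

```text
the job is handed in; nothing more can be done
None
```

The job is handed in, though no verdict came back: two tins stand on the shelf, three cups stand upright in the tray and it is fully home, and I didn't touch the caddy, ramekin, oil bottle or pink tin.

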